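# Hold the heat sink against the power transistors

## Robot

A 6-joint arm with a two-finger parallel gripper is mounted at the origin on the work surface. World frame = base frame: x ahead of the robot, y to its left, z up, the work surface at z = 0. Lengths are in mm, angles in rad, forces in N, time in s.
With the tool pointing down it reaches from about 350 to 975 mm from the base axis. Payload 7.1 kg.
Tool frame: the origin (TCP) lies on the front face of the gripper's body, between the roots of the fingers; the fingertips stand 80 mm ahead of it and the grasp point (between the pads) lies 61 mm ahead of it (ctrl.tcp_to_grasp is the distance from the TCP to the grasp point, in mm); z points along the fingers, y is the direction in which the jaws open and shut (so a half turn about z gives the same grasp; the last joint's range is limited). The gripper opens to 88 mm and grips with 3 to 60 N. Pads are 20 mm wide; open, the fingers measure 115 mm over their backs; the gripper's body (75 mm by 178 mm) begins 61 mm behind the grasp point.
Start: joints at [1.157, 0.423, 1.63, -0, 1.089, -0.019], TCP at [240.358, 576.917, 302.675] pointing down, gripper open.
Joint ranges: [-3, 3], [-0.9, 2.11], [0.09, 2.58], [-1.31, 4.45], [0.11, 2.69], [-2.54, 2.54]. Speed limits (rad/s): [2.39, 2.39, 3.01, 3.14, 3.14, 3.14].

## Interface

Orientations are given as a rotation vector (axis times angle).
In Python, from workcell import telemetry, get_image, ctrl gives the robot as it stands.
- The arm moves only by the tool send_rows, never from a script. Its argument "rows" is a list of rows, each a list of 5 numbers: the shift along the tool's x, y, z in m, then the turn about the tool's z in rad, then the opening, from -1 (shut) to 1 (fully open). A call has 1 to 5 rows; each row shifts and turns the commanded pose from where the row before left it, along the tool's axes as they then stand; what a row does not reach is not made up. A row lasts 1/10 s, in which the tool goes at most 50 mm and 8.59 degrees, less where a joint would pass 70% of its speed; a pose out of reach is approached as far as the arm can. A call with a gripper value outside its range is refused whole. The fingers move at their own pace and stop on an object; the grip force is fixed at half the most. Time passes only in rows, so rows that do not move let the fingers close. It gives the time, the measured TCP pose, the force and the opening at its end, in the units of the state.
- telemetry.get_obs(): the state, without advancing time (a new reading comes with each control period).
- get_image(name): name is "scene" or "top" or "wrist"; returns a dict with "color" (400x640x3 uint8, blue, green, red), "z_map" (400x640 float32, mm along the optical axis (not along the pixel's ray), 0 where there is no reading), "camera_matrix" (3x3 intrinsics, pixels), "k1" (the pictures are not rectified: a ray, as slopes to the right and down, at radius r is drawn at 1 + k1 r^2 times it, then the intrinsics apply), "rvec" (rotation vector, rad) and "tvec" (3), from world to camera coordinates, as OpenCV has them. Camera axes: x right, y down, z forward; pixel columns grow to the right and rows downward; lengths in mm; the calibration is good to about 2 mm. A picture is of the moment at which its call begins.
- ctrl.close_job(): hands the job in, once; it reports no verdict.
The state is a dict: "t": time; "qpos": joint angles; "qvel": joint speeds; "joint_torque": joint torques, N m; "ee_pos": TCP position; "orientation": TCP orientation; "ft_force": force on the tool from outside, world axes, zero at the start; "moment": the same for the moment, N m; "width": finger opening in mm.
Only numpy, scipy, OpenCV 4.12 (cv2) and the standard library are available. Lean on these libraries where they do the work, as an engineer would, in place of code of your own. Each camera call takes 0.05 s, during which the arm holds its last target.

## Task

Put the loose 70 mm tall finned heat sink back into the open amplifier: set it down upright and flat on the chassis floor in its bay, square between the two guide tabs, its flat back towards the row of three power transistors and still clear of them. Then slide it up against the transistors and hold it there with a steady push of about 10 newtons (never as much as 20, the transistors' insulators crack), flat on the floor, as a third hand for the technician who will screw it on from the other side of the clamp bar. Finish while still holding and pushing, do not let go; leave the other things on the bench where they are.

Things in the scene. Friction and masses are not known exactly. Their poses are not given: they have to be found in the camera images.
- heatsink: Loose heat sink, black aluminium, 40 mm deep (x) x 60 wide (y) x 70 tall (z), about 0.22 kg, upright on the bench. Origin: centre of its underside. Its +x face is the smooth flat back (plate 8 mm thick, two small holes); seven upright fins run from it towards -x. The outer fins' flat outer faces, 60 mm apart at y = -30 and +30, are a good grip. Centre of mass 6 mm from the middle, to the back.
- sink_back (a point): Centre of the heat sink's flat back face: 20 mm along its +x from the origin, 35 mm up.
- amp: Open amplifier, heavy, fixed, 300 mm (x) x 250 mm (y); origin on the bench under its middle. Chassis floor 13 mm above the bench. Heat sink bay at its open -x side, behind a 10 mm high flange. Front panel with knobs along +y, 90 mm high, rear panel along -y, 85 mm, both 125 mm from the bay's middle line. Board, capacitors (top 71 mm above the bench) and transformer lie beyond the transistors.
- bay (a point): Point on the chassis floor (13 mm above the bench), in the amplifier's axes, where the heat sink's origin stands when set down centrally, axes along the bay's: its flat back is then 8 mm short of the transistors, its fins 8 mm from the flange. Guide tabs along x, 50 mm long, 64 mm apart inside (2 mm play each side), 12 mm high, the upper 5 mm bent out 4 mm as a lead-in. +x: towards the transistors, the push direction.
- row_face (a point): Centre of the flat front of the row of three black transistors: 28 mm along the bay's +x from the bay point when not pushed, 34.5 mm above the chassis floor; moves with the row. The row is 56 mm wide and spans 24 to 45 mm above the chassis floor. It rides on spring tongues of an upright steel clamp bar, 92 mm wide, top 58 mm above the chassis floor, 14 mm behind the row's front.
- transistors (a joint): How far the transistor row is pushed back along the bay's +x, in m: 0 at rest to 0.008 at its stop. Its spring pushes back with 2 N per mm (10 N at 5 mm), from nothing at 0.
- small_sink: Bystander: small black clip-on heat sink, 25 x 38 x 30 mm tall, not the one wanted.
- capacitor: Bystander: filter capacitor, upright can 35 mm across, 48 mm tall.
- spool: Bystander: spool of solder, 60 mm across, 33 mm tall.
- pump: Bystander: desoldering pump lying along its x, 190 mm long, 22 mm thick.
- screwdriver: Bystander: screwdriver lying along its x, 190 mm long.
- flux: Bystander: jar of flux, 50 mm across, 65 mm tall.
- meter: Bystander: multimeter lying face up, 78 x 155 x 36 mm (46 mm over its dial).
- dish: Bystander: steel dish with screws, 80 mm across, 16 mm tall.

How it is judged:
By the outcome, as a careful person would: the job done as asked, in the order asked, and still so for the second after the job is handed in, while the arm keeps its last pose, push and grip.
It also fails if it takes over 51 s, if anything falls off the work surface, if the arm or the gripper's body presses on something with over 40 N, if the wrist force passes 120 N, or if a joint passes its speed limit or range.

## Working session

There is one attempt and no reset: what is moved stays moved. The work goes in short steps, Python scripts to look and compute and a tool call to move; the robot and the scene stay as the last step left them, time stands still between calls to the robot, and variables do not carry over. Pictures are saved under pics/ and viewed, and the job is handed in when it is done.

Besides the shell and the picture viewer there is one more tool, called after "Emit:" by a JSON object that holds its "name" and its "arguments". send_rows: Moves the arm, as the interface text tells. Its arguments: {"type":"object","properties":{"rows":{"type":"array"}},"required":["rows"]}

```bash
ls; mkdir -p pics
cat > h.py <<'E'
import numpy as np, cv2, pickle
from workcell import telemetry, get_image, ctrl
def snap(n,tag):
    d=get_image(n); cv2.imwrite(f'pics/{tag}.png',d['color']); pickle.dump(d,open(f'pics/{tag}.pkl','wb')); return d
def load(tag): return pickle.load(open(f'pics/{tag}.pkl','rb'))
def und(d,uv):
    K=d['camera_matrix']; uv=np.atleast_2d(np.array(uv,float))
    s=(uv-[K[0,2],K[1,2]])/[K[0,0],K[1,1]]
    x=s.copy()
    for _ in range(20): x=s/(1+d['k1']*(x**2).sum(1,keepdims=True))
    return x
def ray(d,uv):
    x=und(d,uv); R=cv2.Rodrigues(np.array(d['rvec'],float))[0]; t=np.array(d['tvec'],float).ravel()
    D=np.c_[x,np.ones(len(x))]@R; return -R.T@t, D
def onz(d,uv,z):
    c,D=ray(d,uv); return c+D*((z-c[2])/D[:,2])[:,None]
def cloud(d):
    h,w=d['z_map'].shape; u,v=np.meshgrid(np.arange(w),np.arange(h))
    c,D=ray(d,np.c_[u.ravel(),v.ravel()]); P=c+D*d['z_map'].reshape(-1,1)
    P[d['z_map'].ravel()==0]=np.nan
    return P.reshape(h,w,3)
def proj(d,P):
    R=cv2.Rodrigues(np.array(d['rvec'],float))[0]; q=np.atleast_2d(P)@R.T+np.array(d['tvec'],float).ravel()
    x=q[:,:2]/q[:,2:]; x=x*(1+d['k1']*(x**2).sum(1,keepdims=True)); K=d['camera_matrix']
    return x*[K[0,0],K[1,1]]+[K[0,2],K[1,2]]
E
python3 - <<'E'
from h import *
for n in ['scene','top','wrist']: d=snap(n,n+'0'); print(n,d['camera_matrix'].round(1).tolist(),d['k1'],d['rvec'],d['tvec'])
print(telemetry.get_obs(), ctrl.tcp_to_grasp)
E
```

```text
pics
scene [[393.9, 0.0, 320.5], [0.0, 393.9, 197.4], [0.0, 0.0, 1.0]] -0.07148942710279627 [ 2.2284266   1.06690055 -0.36932594] [-253.09871624 -280.41721841 1383.68066591]
top [[492.6, 0.0, 314.6], [0.0, 492.6, 200.5], [0.0, 0.0, 1.0]] -0.007714434615776311 [ 2.12669662 -2.15194451  0.21727137] [ -69.80121142  502.68373258 1386.12070774]
wrist [[334.4, 0.0, 320.2], [0.0, 334.4, 199.3], [0.0, 0.0, 1.0]] -0.055534231847870937 [-2.39902083 -1.59975705 -0.23991151] [-624.14888655  -35.32215835  391.01478805]
{'t': 0.15, 'qpos': array([ 1.15701739e+00,  4.23702693e-01,  1.63050103e+00,  6.79447526e-06,
        1.08857883e+00, -1.90156023e-02]), 'qvel': array([-0.00093528, -0.0009178 , -0.00355035,  0.00028276,  0.00079418,
        0.00011754]), 'joint_torque': array([-2.84961980e-04, -5.44978845e+01, -2.73918700e+01,  6.43915823e-02,
        2.04550812e-02, -1.02741997e-04]), 'ee_pos': array([240.21933778, 576.63303663, 302.06213053]), 'orientation': array([-6.16027706e-01, -3.08033583e+00,  1.82331477e-03]), 'ft_force': array([ 0.54514849, -0.93570837, -0.0897048 ]), 'moment': array([ 0.02956213, -0.00545626,  0.00359371]), 'width': 88.27960792525032} 61.3
```

View pics/scene0.png

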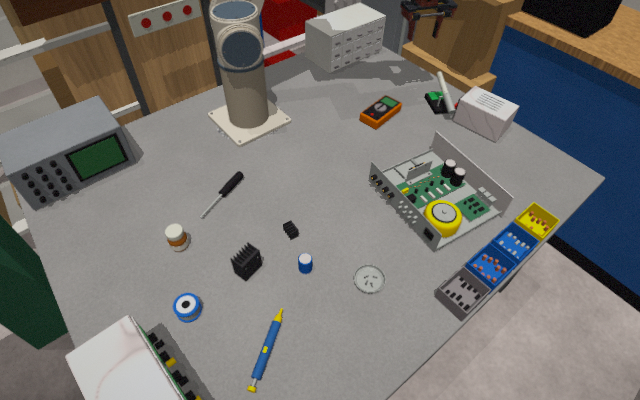

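View pics/top0.png

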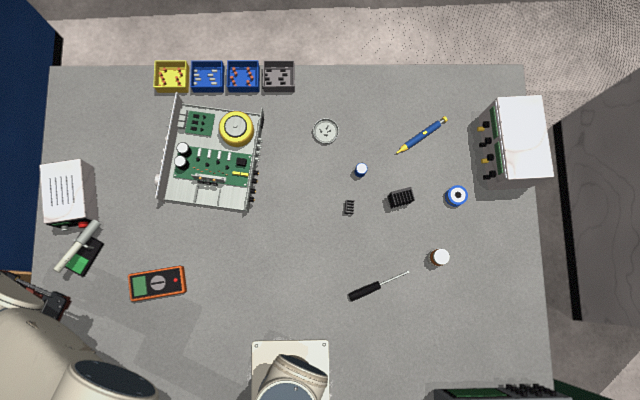

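View pics/wrist0.png

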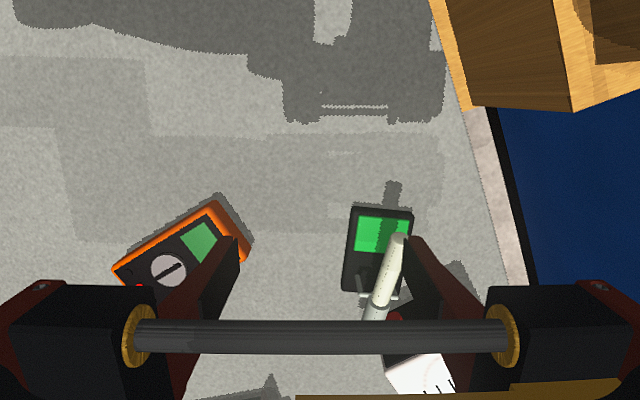

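The top view shows the amp around (210,155) with its open bay side facing the robot (down in the image, near (208,190)). The large heat sink is at (401,198) and the small one at (348,208). Next I'll zoom in and measure.

Run:
```python
from h import *
d=load('top0'); im=d['color']
a=cv2.resize(im[90:215,150:270],None,fx=4.5,fy=4.5,interpolation=cv2.INTER_CUBIC)
b=cv2.resize(im[178:218,330:430],None,fx=7,fy=7,interpolation=cv2.INTER_CUBIC)
cv2.imwrite('pics/ta.png',a);cv2.imwrite('pics/tb.png',b)
P=cloud(d)
for (u,v) in [(401,198),(401,192),(410,196),(348,208),(300,150),(180,170),(162,160),(210,206),(245,160),(190,195),(235,200)]: print(u,v,P[v,u].round(1))
s=load('scene0'); im=s['color']
cv2.imwrite('pics/sb.png',cv2.resize(im[225:295,215:320],None,fx=6,fy=6,interpolation=cv2.INTER_CUBIC))
cv2.imwrite('pics/sa.png',cv2.resize(im[125:255,365:515],None,fx=4.5,fy=4.5,interpolation=cv2.INTER_CUBIC))
```

```text
401 198 [ 506.9 -328.4   45.4]
401 192 [ 521.1 -325.4   64.1]
410 196 [ 508.8 -350.6   65.6]
348 208 [ 485.9 -176.5    2.3]
300 150 [667.9 -34.4  -2.3]
180 170 [602.8 323.2  19. ]
162 160 [615.2 357.5  88.8]
210 206 [496.9 235.8  -2.8]
245 160 [623.2 126.7  51.8]
190 195 [527.8 292.6  13.2]
235 200 [512.  159.8  10.5]
```

View pics/ta.png

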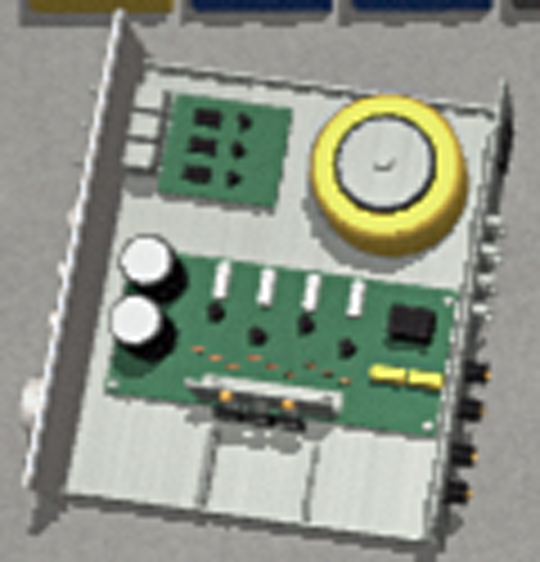

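View pics/tb.png

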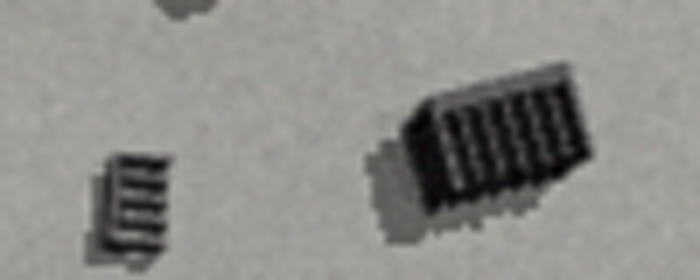

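View pics/sb.png

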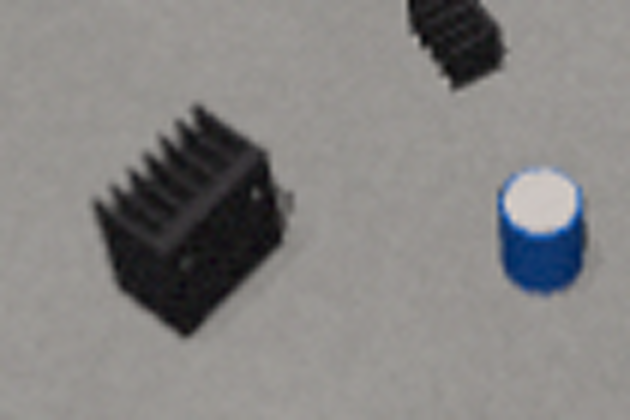

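View pics/sa.png

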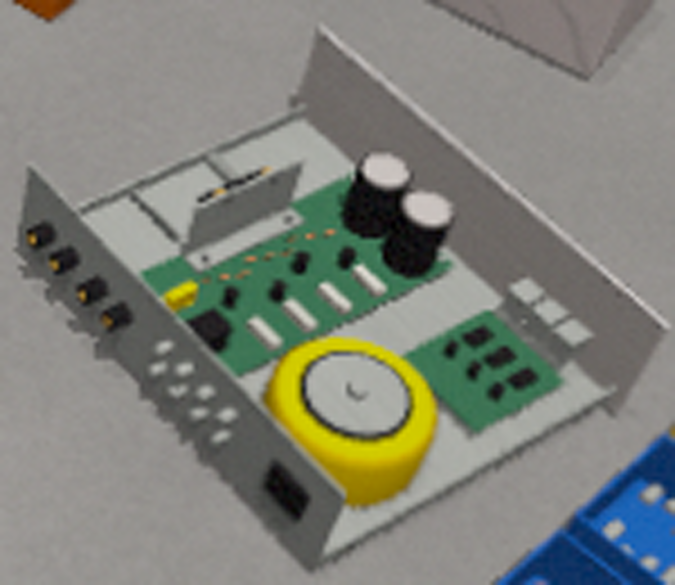

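Run:
```python
from h import *
d=load('top0')
f=lambda x,y,o,s:((x+.5)/s-.5+o[0],(y+.5)/s-.5+o[1])
c=[f(*p,(330,178),7) for p in [(432,100),(570,65),(590,155),(435,212)]]
Q=onz(d,c,70); print(Q.round(1))
e=Q[0]-Q[1]; yaw=np.arctan2(-e[0],e[1]); print('len',np.linalg.norm(e),'yaw',yaw)
n=np.array([np.cos(yaw),np.sin(yaw)]); print('centre',(Q[0]+Q[1])[:2]/2-20*n)
# amp
a=[f(*p,(150,90),4.5) for p in [(70,492),(425,540)]]
Q=onz(d,a,23);print('flange',Q.round(1)); e=Q[0]-Q[1]; print('yaw',np.arctan2(-e[0],e[1]))
a=[f(*p,(150,90),4.5) for p in [(208,500),(310,515),(215,435),(313,450)]]
print('tabs',onz(d,a,25).round(1))
a=[f(*p,(150,90),4.5) for p in [(187,383),(338,410)]]
print('bar top',onz(d,a,71).round(1))
R=cv2.Rodrigues(telemetry.get_obs()['orientation'])[0]; print(R.round(3))
w=load('wrist0'); Rw=cv2.Rodrigues(np.array(w['rvec']))[0]; cw=-Rw.T@w['tvec']; print('cam in tool',R.T@(cw-telemetry.get_obs()['ee_pos']), (Rw@R).round(3))
```

```text
[[ 520.6 -296.1   70. ]
 [ 534.8 -353.8   70. ]
 [ 497.  -360.2   70. ]
 [ 474.  -295.4   70. ]]
len 59.45911228860533 yaw 0.24070430136709337
centre [ 508.25572009 -329.70681604]
flange [[514.8 362.5  23. ]
 [480.8 131.2  23. ]]
yaw -0.14609413895334952
tabs [[508.3 272.3  25. ]
 [497.7 205.8  25. ]
 [551.5 269.   25. ]
 [540.9 204.8  25. ]]
bar top [[575.8 277.8  71. ]
 [557.3 181.6  71. ]]
[[-0.923  0.385 -0.   ]
 [ 0.385  0.923 -0.001]
 [ 0.    -0.001 -1.   ]]
cam in tool [ 81.23356184  -0.47539904 -81.81078746] [[ 0.     1.    -0.001]
 [-0.956 -0.    -0.294]
 [-0.294  0.001  0.956]]
```

The heat sink is at about (508,-330) with yaw 0.24. The bay is near (525,238) with yaw about -0.15. I'll move over the heat sink and take a close wrist view.

Emit:
{"name": "send_rows", "arguments": {"rows": [[-0.039,-0.027,0,0,1],[-0.039,-0.027,0,0,1],[-0.039,-0.027,0,0,1],[-0.039,-0.027,0,0,1],[-0.039,-0.027,0,0,1]]}}

```text
t: 0.65
ee_pos: [369.0, 375.6, 302.6]
orientation: [-0.615, -3.081, 0.0]
ft_force: [-0.4, 0.3, -0.3]
width: 87.6
```

Emit:
{"name": "send_rows", "arguments": {"rows": [[-0.039,-0.027,0,0,1],[-0.039,-0.027,0,0,1],[-0.039,-0.027,0,0,1],[-0.039,-0.027,0,0,1],[-0.039,-0.027,0,0,1]]}}

```text
t: 1.15
ee_pos: [497.2, 175.9, 302.7]
orientation: [-0.616, -3.081, -0.0]
ft_force: [0.1, -0.1, 0.8]
width: 88.0
```

Emit:
{"name": "send_rows", "arguments": {"rows": [[-0.039,-0.027,0,0,1],[-0.039,-0.027,0,0,1],[-0.014,-0.046,0,0,1],[-0.014,-0.046,0,0,1],[-0.014,-0.046,0,0,1]]}}

```text
t: 1.65
ee_pos: [533.0, -47.6, 302.4]
orientation: [-0.616, -3.08, 0.0]
ft_force: [0.7, 0.3, 0.1]
width: 88.0
```

Emit:
{"name": "send_rows", "arguments": {"rows": [[-0.014,-0.046,0,0,1],[-0.014,-0.046,0,0,1],[-0.014,-0.046,0,0,1],[-0.014,-0.046,0,0,1],[-0.014,-0.046,0,0,1]]}}

```text
t: 2.15
ee_pos: [508.9, -286.8, 302.6]
orientation: [-0.616, -3.08, -0.0]
ft_force: [1.3, 1.1, -0.5]
width: 88.0
```

Emit:
{"name": "send_rows", "arguments": {"rows": [[-0.014,-0.046,0,0,1],[0,0,0,0.147,1],[0,0,0,0.147,1],[0,0,0,0.147,1],[0,0,0,0.147,1]]}}

```text
t: 2.65
ee_pos: [504.5, -333.0, 302.3]
orientation: [-1.491, -2.764, -0.0]
ft_force: [0.1, -0.7, -0.7]
width: 88.0
```

Emit:
{"name": "send_rows", "arguments": {"rows": [[0,0,0,0.147,1],[0,0,0,0.147,1],[0,0,0,0.147,1],[0,0,0,0.147,1],[0,0,0,0.147,1]]}}

```text
t: 3.15
ee_pos: [504.7, -332.7, 302.4]
orientation: [-2.384, -2.045, 0.0]
ft_force: [0.4, -0.5, 0.4]
width: 87.9
```

Emit:
{"name": "send_rows", "arguments": {"rows": [[0,0,0,0.147,1],[0,0,0,0.147,1],[0,0,0,0.147,1],[0,0,0,0.147,1],[0,0,0,0.147,1]]}}

```text
t: 3.65
ee_pos: [504.7, -332.7, 302.4]
orientation: [-2.96, -1.052, 0.001]
ft_force: [1.0, -0.1, -0.7]
width: 87.8
```

Emit:
{"name": "send_rows", "arguments": {"rows": [[0,0,0,0.147,1],[0,0,0,0.147,1],[0,0,0,0.147,1],[0,0,0,0,1],[0,0,0,0,1]]}}

```text
t: 4.15
ee_pos: [504.7, -332.7, 302.5]
orientation: [-3.116, -0.394, 0.001]
ft_force: [1.2, 0.7, -0.3]
width: 88.0
```

Run:
```python
from h import *
d=snap('wrist','w1')
o=telemetry.get_obs(); R=cv2.Rodrigues(o['orientation'])[0]; print(o['t'],o['qpos'].round(3),o['ee_pos'],R.round(3).tolist(),o['ft_force'])
```

```text
4.2 [-0.603  0.394  1.677 -0.     1.072  0.717] [ 504.7318002  -332.71895535  302.51749972] [[0.969, 0.249, -0.0], [0.249, -0.969, 0.0], [-0.0, -0.0, -1.0]] [ 0.2721714  0.2171966 -1.2499654]
```

View pics/w1.png

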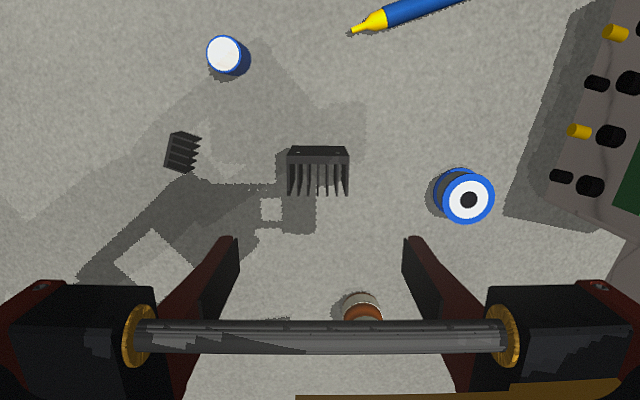

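The wrist view shows the sink at (318,171), almost square to the camera, with its back plate at the top edge (rows 146-163). The fins point towards the fingers. I'll zoom in for the corners.

Run:
```python
from h import *
d=load('w1'); im=d['color'][135:205,270:370]
g=cv2.convertScaleAbs(im,alpha=1.6,beta=20)
cv2.imwrite('pics/w1z.png',cv2.resize(g,None,fx=8,fy=8,interpolation=cv2.INTER_CUBIC))
```

```text
(no output)
```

View pics/w1z.png

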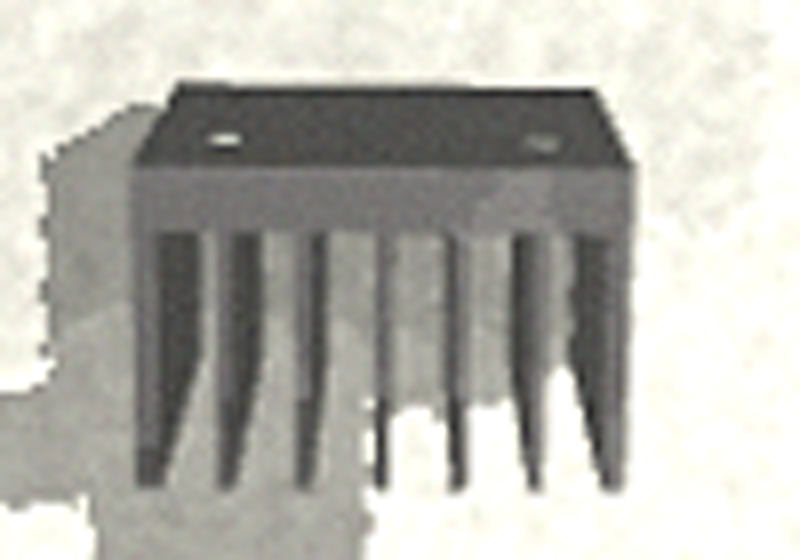

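```bash
cat >> h.py <<'E'
f=lambda x,y,o,s:((x+.5)/s-.5+o[0],(y+.5)/s-.5+o[1])
def totool(P,o=None):
    o=o or telemetry.get_obs(); R=cv2.Rodrigues(o['orientation'])[0]; return (np.atleast_2d(P)-o['ee_pos'])@R
E
python3 - <<'E'
from h import *
d=load('w1')
Q=onz(d,[f(*p,(270,135),8) for p in [(136,165),(634,165),(624,490),(137,490)]],70)
B=onz(d,[f(*p,(270,135),8) for p in [(178,85),(598,90)]],0)
print(Q.round(1),B.round(1)); print(totool(Q).round(1), totool(B).round(1)); print(totool(Q).mean(0))
for q in (Q,B): e=q[0]-q[1]; print(np.linalg.norm(e),np.arctan2(-e[0],e[1]))
print(np.linalg.norm(Q[0]-Q[3]),np.linalg.norm(Q[1]-Q[2]))
E
```

```text
[[ 523.5 -294.9   70. ]
 [ 538.2 -352.    70. ]
 [ 499.4 -361.7   70. ]
 [ 484.5 -303.9   70. ]] [[ 523.2 -294.2    0. ]
 [ 537.5 -352.7    0. ]]
[[ 27.7 -31.9 232.5]
 [ 27.7  27.1 232.5]
 [-12.4  26.8 232.5]
 [-12.4 -32.9 232.5]] [[ 27.5 -32.6 302.5]
 [ 26.8  27.6 302.5]]
[  7.65110648  -2.713808   232.51645442]
58.91638884908144 0.25198642388809717
60.26079848531829 0.2400616541238136
40.106996599791565 40.08275853900081
```

Emit:
{"name": "send_rows", "arguments": {"rows": [[0.011,-0.003,0.03,0,1],[0,0,0.04,0,1],[0,0,0.04,0,1],[0,0,0.04,0,1],[0,0,0.03,0,1]]}}

```text
t: 4.7
ee_pos: [514.0, -326.6, 120.3]
orientation: [-3.116, -0.393, 0.002]
ft_force: [0.1, -0.3, 0.9]
width: 87.8
```

Emit:
{"name": "send_rows", "arguments": {"rows": [[0,0,0.02,0,1],[0,0,0.0015,0,1],[0,0,0,0,1]]}}

```text
t: 5.0
ee_pos: [514.8, -327.2, 101.1]
orientation: [-3.117, -0.39, 0.001]
ft_force: [-0.1, -0.1, 0.2]
width: 87.9
```

Run:
```python
from h import *
d=snap('wrist','w2')
```

```text
(no output)
```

View pics/w2.png

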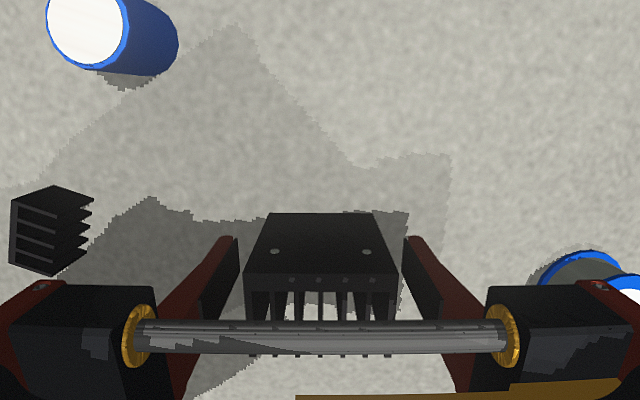

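The heat sink (columns 245-398) stands centred between the pads (inner faces near 237 and 404). Closing the gripper and lifting.

Emit:
{"name": "send_rows", "arguments": {"rows": [[0,0,0,0,-1],[0,0,0,0,-1],[0,0,0,0,-1],[0,0,0,0,-1],[0,0,0,0,-1]]}}

```text
t: 5.55
ee_pos: [515.0, -327.3, 101.8]
orientation: [3.117, 0.388, 0.001]
ft_force: [-0.7, 1.4, 5.0]
width: 59.9
```

Emit:
{"name": "send_rows", "arguments": {"rows": [[0,0,0,0,-1],[0,0,0,0,-1],[0,0,-0.02,0,-1],[0,0,-0.04,0,-1],[0,0,-0.04,0,-1]]}}

```text
t: 6.05
ee_pos: [513.9, -326.6, 200.9]
orientation: [-3.115, -0.388, 0.004]
ft_force: [1.4, -0.3, -3.1]
width: 59.7
```

Emit:
{"name": "send_rows", "arguments": {"rows": [[0,0,-0.04,0,-1],[0,0,-0.03,0,-1],[0,0,0,0,-1]]}}

```text
t: 6.35
ee_pos: [516.3, -328.2, 275.4]
orientation: [3.113, 0.388, 0.009]
ft_force: [0.0, -1.0, -2.2]
width: 59.9
```

Run:
```python
from h import *
d=snap('wrist','w3'); o=telemetry.get_obs(); print(o['ft_force'],o['width'])
```

```text
[-0.83494068  0.36438409 -2.70784264] 59.836463477312414
```

View pics/w3.png

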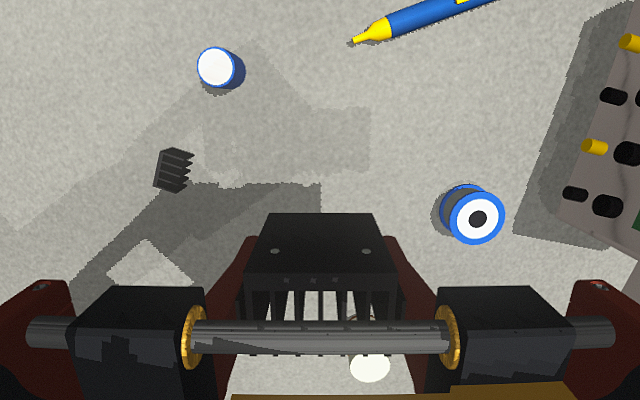

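Emit:
{"name": "send_rows", "arguments": {"rows": [[0.002,-0.02,0,0,-1],[0.004,-0.04,0,0,-1],[0.005,-0.048,0,0,-1],[0.005,-0.048,0,0,-1],[0.005,-0.048,0,0,-1]]}}

```text
t: 6.9
ee_pos: [482.6, -121.5, 268.7]
orientation: [-3.115, -0.387, 0.007]
ft_force: [1.3, 0.3, -2.6]
width: 60.0
```

Emit:
{"name": "send_rows", "arguments": {"rows": [[0.005,-0.048,0,0,-1],[0.005,-0.048,0,0,-1],[0.005,-0.048,0,0,-1],[0.005,-0.048,0,0,-1],[0.005,-0.048,0,0,-1]]}}

```text
t: 7.4
ee_pos: [447.7, 116.5, 269.1]
orientation: [3.117, 0.388, -0.007]
ft_force: [0.5, -0.0, -3.0]
width: 60.0
```

Emit:
{"name": "send_rows", "arguments": {"rows": [[0.005,-0.048,0,0,-1],[0.005,-0.048,0,0,-1],[0.004,-0.03,0,0,-1],[0.002,-0.01,0,0,-1],[0,0,0,0.13,-1]]}}

```text
t: 7.9
ee_pos: [430.8, 251.3, 269.3]
orientation: [3.135, 0.187, -0.005]
ft_force: [-0.1, 0.7, -2.5]
width: 59.8
```

Emit:
{"name": "send_rows", "arguments": {"rows": [[0,0,0,0.135,-1],[0,0,0,0.135,-1],[0,0,0,0,-1],[0,0,0,0,-1],[0,0,0,0,-1]]}}

```text
t: 8.4
ee_pos: [432.2, 249.8, 270.6]
orientation: [3.132, -0.235, -0.002]
ft_force: [0.2, 0.1, -2.4]
width: 60.3
```

Run:
```python
from h import *
d=snap('wrist','w4'); o=telemetry.get_obs(); print(o['ft_force'],o['width'],o['qpos'],o['ee_pos']);print(cv2.Rodrigues(o['orientation'])[0].round(3))
snap('top','t4')
im=d['color'][0:200,150:500]
cv2.imwrite('pics/w4z.png',cv2.resize(im,None,fx=2.2,fy=2.2,interpolation=cv2.INTER_CUBIC))
```

```text
[ 0.10627884  0.56337079 -2.35831378] 60.08428726462584 [ 5.00356484e-01  2.83786104e-01  1.92938893e+00 -4.31943262e-05
  9.29224949e-01  2.22166292e+00] [432.38144652 249.96480131 270.7767688 ]
[[ 0.989 -0.15  -0.001]
 [-0.15  -0.989 -0.   ]
 [-0.001  0.001 -1.   ]]
```

View pics/w4.png

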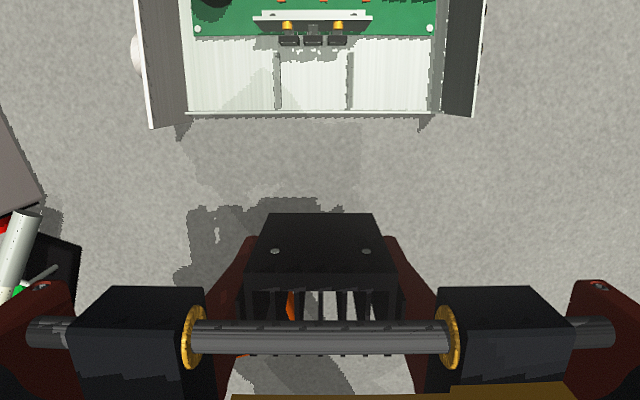

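View pics/w4z.png

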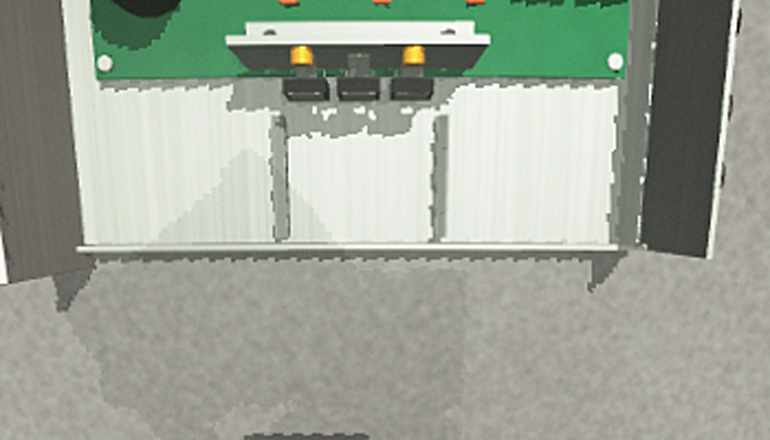

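The wrist image shows the flange at row 112, the tabs at columns about 278 and 348 (rows 52-110), and the transistors at row 40. The sink in the gripper is at columns 245-398. I'll zoom in on the bay and measure.

Run:
```python
from h import *
d=load('w4')
im=cv2.convertScaleAbs(d['color'][5:120,245:385],alpha=0.9)
cv2.imwrite('pics/w4y.png',cv2.resize(im,None,fx=5.2,fy=5.2,interpolation=cv2.INTER_CUBIC))
im=cv2.convertScaleAbs(d['color'][205:365,235:410],alpha=2.5)
cv2.imwrite('pics/w4s.png',cv2.resize(im,None,fx=3.5,fy=3.5,interpolation=cv2.INTER_CUBIC))
```

```text
(no output)
```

View pics/w4y.png

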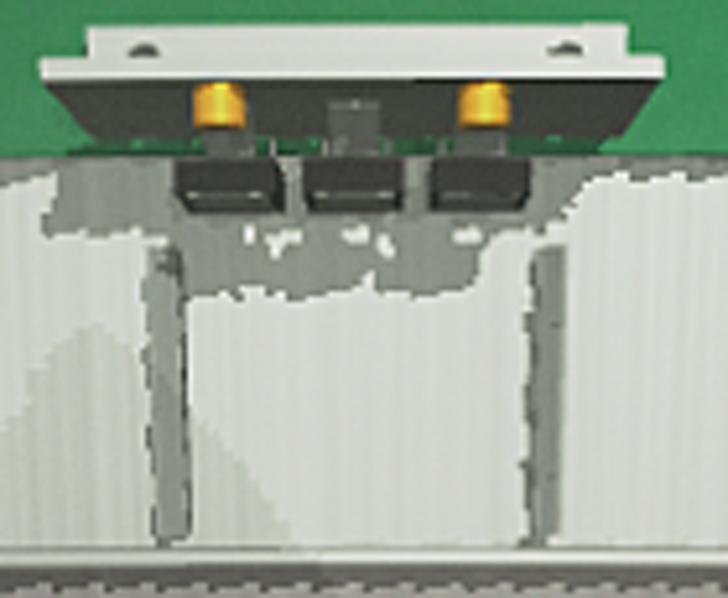

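View pics/w4s.png

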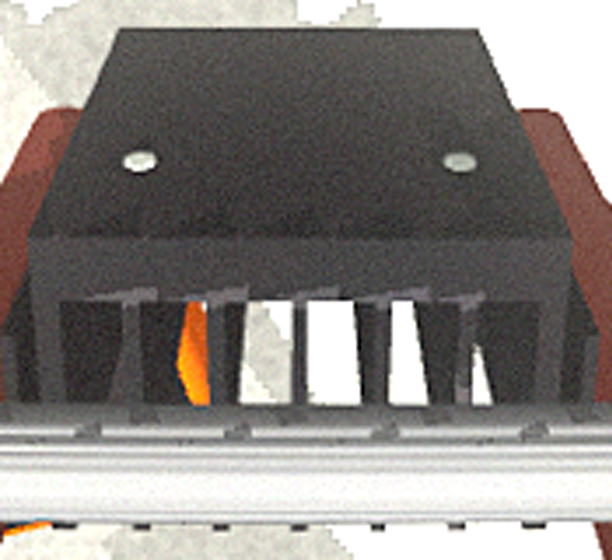

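Run:
```python
from h import *
d=load('w4'); o=telemetry.get_obs()
F=lambda p:f(*p,(245,5),5.2)
def sh(n,pts,z):
    print(n,totool(onz(d,[F(p) for p in pts],z),o).round(1).tolist())
sh('bar top front edge',[(41,79),(664,79)],71)
sh('bar top back',[(41,60),(664,60)],71)
sh('row bottom front',[(180,212),(527,212)],37)
sh('row bright edge @58',[(180,195),(527,195)],58)
sh('row top back @58',[(176,160),(528,160)],58)
sh('tabL strip, z13',[(152,350),(188,350),(155,535),(190,535)],13)
sh('tabL strip, z25',[(152,350),(188,350),(155,535),(190,535)],25)
sh('tabR z13',[(527,350),(565,350),(525,535),(558,535)],13)
sh('tabR z25',[(527,350),(565,350),(525,535),(558,535)],25)
sh('tab ends L/R z25',[(165,248),(548,248),(170,543),(545,543)],25)
sh('flange top',[(5,550),(720,550)],23)
G=lambda p:f(*p,(150,0),2.2)
Q=onz(d,[G((78,247)),G((640,246))],23); e=Q[0]-Q[1]; print('flange long',totool(Q,o).round(1).tolist(),np.linalg.norm(e),np.arctan2(-e[0],e[1]))
H=lambda p:f(*p,(235,205),3.5)
zt=o['ee_pos'][2]-101+70
print('sink top back',totool(onz(d,[H((30,238)),H((572,238))],zt),o).round(1).tolist(),'bot',totool(onz(d,[H((117,29)),H((477,29))],zt-70),o).round(1).tolist())
print('holes', totool(onz(d,[H((140,161)),H((460,161))],zt-35),o).round(1).tolist())
```

```text
bar top front edge [[138.0, -51.7, 199.9], [138.0, 40.3, 199.9]]
bar top back [[140.6, -51.6, 199.9], [140.6, 40.2, 199.9]]
row bottom front [[124.2, -35.5, 233.9], [124.2, 22.9, 233.9]]
row bright edge @58 [[123.7, -33.0, 212.9], [123.7, 21.3, 212.9]]
row top back @58 [[128.8, -33.5, 212.9], [128.8, 21.4, 212.9]]
tabL strip, z13 [[103.7, -44.1, 257.9], [103.7, -37.4, 257.9], [70.5, -44.6, 257.9], [70.5, -38.0, 257.9]]
tabL strip, z25 [[102.9, -42.5, 245.9], [102.9, -36.1, 245.9], [70.8, -43.1, 245.9], [70.8, -36.7, 245.9]]
tabR z13 [[103.7, 25.0, 257.9], [103.7, 32.1, 257.9], [70.5, 25.4, 257.9], [70.5, 31.6, 257.9]]
tabR z25 [[102.9, 24.2, 245.9], [102.9, 30.9, 245.9], [70.8, 24.5, 245.9], [70.9, 30.5, 245.9]]
tab ends L/R z25 [[119.9, -39.6, 245.9], [119.9, 27.5, 245.9], [69.4, -40.4, 245.9], [69.4, 28.2, 245.9]]
flange top [[68.2, -71.1, 247.9], [68.3, 60.6, 247.9]]
flange long [[67.1, -130.0, 247.9], [67.7, 116.5, 247.9]] 246.49400992597148 -0.14870454345713027
sink top back [[16.5, -28.7, 31.0], [16.6, 30.1, 31.0]] bot [[15.9, -29.7, 101.0], [16.0, 29.9, 101.0]]
holes [[8.8, -21.6, 66.0], [8.9, 22.8, 66.0]]
```

The bay point is at tool (96, -6) and the sink origin at tool (-3.7, +0.4). That calls for a shift of (99.7, -6.4), then lowering to just above the tabs to recheck.

Emit:
{"name": "send_rows", "arguments": {"rows": [[0.02,-0.0014,0,0,-1],[0.03,-0.002,0,0,-1],[0.03,-0.002,0,0,-1],[0.0197,-0.001,0,0,-1],[0,0,0.02,0,-1]]}}

```text
t: 9.0
ee_pos: [536.2, 241.9, 253.3]
orientation: [-3.129, 0.239, -0.01]
ft_force: [-0.2, 0.4, -2.4]
width: 60.4
```

Emit:
{"name": "send_rows", "arguments": {"rows": [[0,0,0.03,0,-1],[0,0,0.03,0,-1],[0,0,0.03,0,-1],[0,0,0.02,0,-1],[0,0,0.007,0,-1]]}}

```text
t: 9.5
ee_pos: [531.0, 241.0, 131.9]
orientation: [3.131, -0.237, -0.005]
ft_force: [0.1, -0.0, -2.3]
width: 59.9
```

Emit:
{"name": "send_rows", "arguments": {"rows": [[0,0,0,0,-1],[0,0,0,0,-1]]}}

```text
t: 9.7
ee_pos: [532.7, 241.8, 135.0]
orientation: [-3.132, 0.238, -0.002]
ft_force: [0.0, -0.8, -2.2]
width: 59.6
```

Run:
```python
from h import *
d=snap('wrist','w5'); o=telemetry.get_obs(); print(o['ft_force'],o['width'],o['ee_pos'],o['qpos'][5]);print(cv2.Rodrigues(o['orientation'])[0].round(4))
s=snap('scene','s5'); t=snap('top','t5')
im=cv2.convertScaleAbs(d['color'][130:330,180:460],alpha=1.2,beta=15)
cv2.imwrite('pics/w5z.png',cv2.resize(im,None,fx=2.8,fy=2.8,interpolation=cv2.INTER_CUBIC))
im=cv2.hconcat([cv2.resize(s['color'][125:225,365:465],(400,400),interpolation=3),cv2.resize(t['color'][130:230,150:250],(400,400),interpolation=3)])
cv2.imwrite('pics/st5.png',im)
```

```text
[-0.50886718 -0.56481278 -2.29519926] 59.57945003998199 [532.85642674 241.82941613 135.37191568] 2.1284966202199405
[[ 9.885e-01 -1.514e-01  1.900e-03]
 [-1.514e-01 -9.885e-01  8.000e-04]
 [ 1.700e-03 -1.100e-03 -1.000e+00]]
```

View pics/w5z.png

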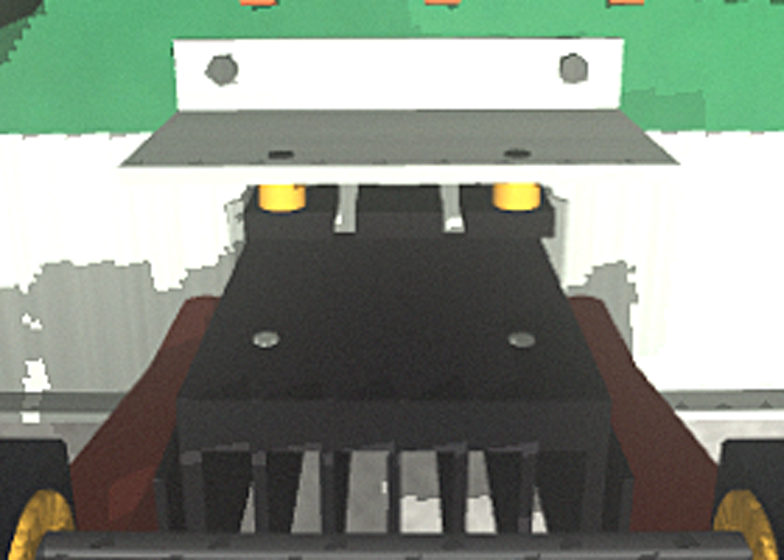

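View pics/st5.png

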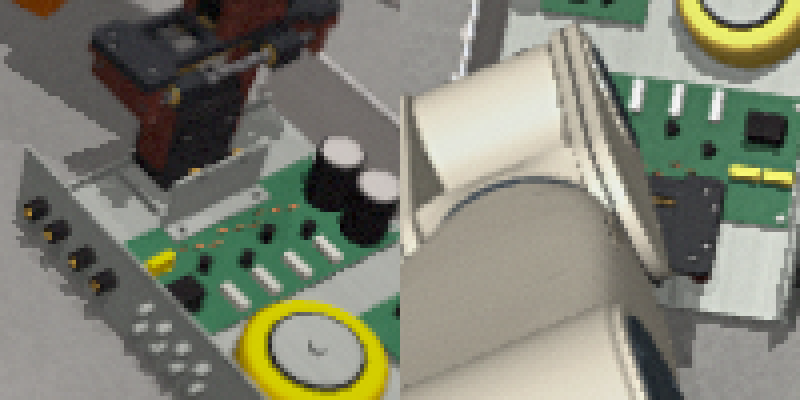

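Run:
```python
from h import *
d=load('w5'); o=telemetry.get_obs()
F=lambda p:f(*p,(180,130),2.8)
def sh(n,pts,z): print(n,totool(onz(d,[F(p) for p in pts],z),o).round(1).tolist())
zb=o['ee_pos'][2]-101
sh('bar top back',[(122,165),(678,165)],71)
sh('bar top front',[(122,183),(678,183)],71)
sh('row',[(247,237),(553,237)],37)
sh('row58',[(247,213),(553,213)],58)
sh('sink top back',[(177,402),(605,402)],zb+70)
sh('sink bot back',[(244,238),(542,238)],zb)
sh('holes',[(266,340),(521,340)],zb+35)
sh('foot holes',[(222,68),(573,68)],15)
```

```text
bar top back [[40.5, -43.7, 64.6], [40.6, 46.5, 64.5]]
bar top front [[37.5, -44.0, 64.6], [37.6, 46.8, 64.5]]
row [[16.1, -29.6, 98.6], [16.1, 32.9, 98.5]]
row58 [[28.1, -25.9, 77.6], [28.1, 28.9, 77.5]]
sink top back [[16.4, -29.0, 31.1], [16.5, 29.0, 31.0]]
sink bot back [[14.9, -30.6, 101.1], [15.0, 31.1, 101.0]]
holes [[8.7, -21.8, 66.0], [8.8, 22.4, 66.0]]
foot holes [[47.1, -36.9, 120.6], [47.2, 39.3, 120.5]]
```

Sink and bay agree to about 1 mm. I'll correct by (-1, +1) mm and go down in stages.

Emit:
{"name": "send_rows", "arguments": {"rows": [[-0.001,0.001,0,0,-1],[0,0,0.004,0,-1],[0,0,0.005,0,-1],[0,0,0,0,-1],[0,0,0,0,-1]]}}

```text
t: 10.35
ee_pos: [530.8, 240.6, 124.8]
orientation: [3.132, -0.239, -0.001]
ft_force: [0.8, 0.4, -3.1]
width: 59.5
```

Emit:
{"name": "send_rows", "arguments": {"rows": [[0,0,0.004,0,-1],[0,0,0.003,0,-1],[0,0,0,0,-1],[0,0,0,0,-1]]}}

```text
t: 10.75
ee_pos: [530.9, 240.7, 118.0]
orientation: [3.132, -0.239, -0.0]
ft_force: [0.4, 0.1, -2.0]
width: 59.9
```

Run:
```python
from h import *
d=snap('wrist','w6'); o=telemetry.get_obs(); print(o['t'],o['ft_force'],o['moment'],o['ee_pos'])
im=cv2.convertScaleAbs(d['color'][130:330,180:460],alpha=1.2,beta=15)
cv2.imwrite('pics/w6z.png',cv2.resize(im,None,fx=2.8,fy=2.8,interpolation=cv2.INTER_CUBIC))
```

```text
10.8 [-0.78211048 -0.41368754 -3.27633528] [-0.00238385  0.129655   -0.03768464] [530.99566706 240.70236043 118.13338062]
```

View pics/w6z.png

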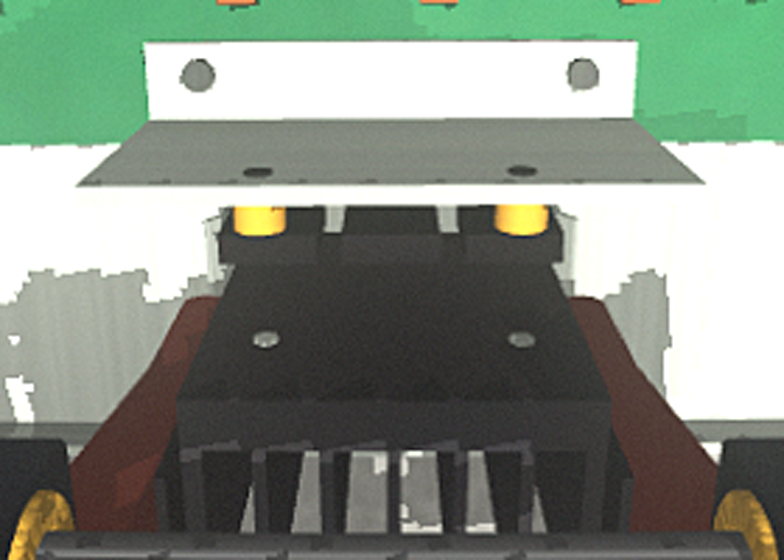

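Run:
```python
from h import *
d=load('w6'); o=telemetry.get_obs()
F=lambda p:f(*p,(180,130),2.8)
def sh(n,pts,z): print(n,totool(onz(d,[F(p) for p in pts],z),o).round(1).tolist())
zb=o['ee_pos'][2]-101
sh('bar top back',[(78,186),(705,186)],71)
sh('bar top front',[(79,204),(704,204)],71)
sh('row front @58',[(218,263),(562,263)],58)
sh('sink top back',[(177,402),(607,402)],zb+70)
sh('holes',[(266,340),(521,340)],zb+35)
sh('foot holes',[(198,76),(583,75)],15)
```

```text
bar top back [[42.1, -45.3, 47.1], [42.1, 45.3, 47.1]]
bar top front [[39.4, -45.4, 47.1], [39.4, 45.4, 47.1]]
row front @58 [[25.2, -28.2, 60.1], [25.2, 27.7, 60.1]]
sink top back [[16.3, -29.1, 31.0], [16.3, 29.3, 31.0]]
holes [[8.6, -21.8, 66.0], [8.6, 22.5, 66.0]]
foot holes [[48.4, -38.7, 103.1], [48.6, 38.1, 103.1]]
```

Emit:
{"name": "send_rows", "arguments": {"rows": [[0,0,0.002,0,-1],[0,0,0.001,0,-1],[0,0,0,0,-1],[0,0,0,0,-1]]}}

```text
t: 11.2
ee_pos: [531.0, 240.7, 115.2]
orientation: [3.132, -0.239, -0.0]
ft_force: [1.5, -0.1, -1.7]
width: 59.8
```

Centred laterally within 0.4 mm, with a gap to the row of about 9 mm. Lowering gently until it touches.

Emit:
{"name": "send_rows", "arguments": {"rows": [[0,0,0.0005,0,-1],[0,0,0.0005,0,-1],[0,0,0,0,-1],[0,0,0,0,-1]]}}

```text
t: 11.6
ee_pos: [531.0, 240.7, 114.8]
orientation: [-3.132, 0.239, -0.0]
ft_force: [-2.6, -0.3, 5.4]
width: 60.0
```

Emit:
{"name": "send_rows", "arguments": {"rows": [[0,0,0.0005,0,-1],[0,0,0,0,-1],[0,0,0,0,-1]]}}

```text
t: 11.9
ee_pos: [531.0, 240.7, 114.8]
orientation: [-3.132, 0.239, -0.0]
ft_force: [-4.0, -1.6, 10.7]
width: 59.8
```

Touchdown. Open briefly so it settles flat on the floor, then look.

Emit:
{"name": "send_rows", "arguments": {"rows": [[0,0,-0.001,0,-1],[0,0,0,0,0.6],[0,0,0,0,0.6],[0,0,0,0,0.6],[0,0,0,0,0.6]]}}

```text
t: 12.4
ee_pos: [531.0, 240.7, 114.6]
orientation: [3.132, -0.239, -0.0]
ft_force: [0.4, 0.2, -0.4]
width: 70.0
```

Run:
```python
from h import *
d=snap('wrist','w7'); o=telemetry.get_obs(); print(o['t'],o['ft_force'],o['moment'],o['ee_pos'],o['width'])
im=cv2.convertScaleAbs(d['color'][130:330,180:460],alpha=1.4,beta=20)
cv2.imwrite('pics/w7z.png',cv2.resize(im,None,fx=2.8,fy=2.8,interpolation=cv2.INTER_CUBIC))
```

```text
12.45 [0.65746127 0.10110825 0.66358784] [-0.02663899  0.12963827 -0.01387546] [530.98099334 240.67462419 114.56625187] 70.2411101910337
```

View pics/w7z.png

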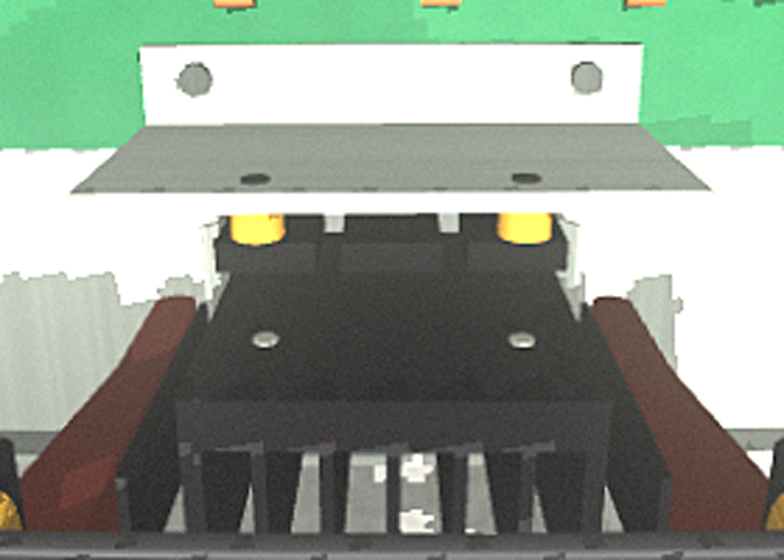

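The sink is free-standing, flat and square, and the wrist force reads zero. I'll lower the grip 4 mm to bring the push close to the height of the row, then regrip.

Emit:
{"name": "send_rows", "arguments": {"rows": [[0,0,0.002,0,0.6],[0,0,0.002,0,0.6],[0,0,0,0,0.6],[0,0,0,0,-1],[0,0,0,0,-1]]}}

```text
t: 12.95
ee_pos: [531.0, 240.7, 110.6]
orientation: [-3.132, 0.239, 0.0]
ft_force: [-0.2, -0.3, -0.7]
width: 60.1
```

Emit:
{"name": "send_rows", "arguments": {"rows": [[0,0,0,0,-1],[0,0,0,0,-1],[0,0,0,0,-1]]}}

```text
t: 13.25
ee_pos: [531.0, 240.7, 110.6]
orientation: [3.132, -0.239, -0.0]
ft_force: [-0.1, 1.0, -1.6]
width: 60.0
```

Emit:
{"name": "send_rows", "arguments": {"rows": [[0,0,0.0003,0,-1],[0.001,0,0,0,-1],[0.002,0,0,0,-1],[0.002,0,0,0,-1],[0.001,0,0,0,-1]]}}

```text
t: 13.75
ee_pos: [536.0, 239.8, 110.7]
orientation: [3.132, -0.239, -0.003]
ft_force: [-4.9, 1.3, 6.6]
width: 59.6
```

Emit:
{"name": "send_rows", "arguments": {"rows": [[0.001,0,0,0,-1],[0,0,0,0,-1],[0,0,0,0,-1]]}}

```text
t: 14.05
ee_pos: [537.0, 239.6, 110.6]
orientation: [3.132, -0.239, -0.003]
ft_force: [-4.5, 1.5, 5.0]
width: 59.5
```

Emit:
{"name": "send_rows", "arguments": {"rows": [[0.001,0,0,0,-1],[0,0,0,0,-1],[0.001,0,0,0,-1],[0,0,0,0,-1],[0,0,0,0,-1]]}}

```text
t: 14.55
ee_pos: [539.0, 239.3, 110.6]
orientation: [3.132, -0.239, -0.003]
ft_force: [-3.9, 0.6, 6.0]
width: 59.9
```

Emit:
{"name": "send_rows", "arguments": {"rows": [[0.0005,0,-0.0002,0,-1],[0.0005,0,0,0,-1],[0,0,0,0,-1],[0,0,0,0,-1]]}}

```text
t: 14.95
ee_pos: [540.2, 239.1, 110.6]
orientation: [3.132, -0.239, -0.003]
ft_force: [-4.7, 1.2, 5.8]
width: 60.2
```

Emit:
{"name": "send_rows", "arguments": {"rows": [[0.001,0,0,0,-1],[0,0,0,0,-1],[0,0,0,0,-1]]}}

```text
t: 15.25
ee_pos: [541.0, 239.0, 110.6]
orientation: [3.132, -0.239, -0.003]
ft_force: [-6.2, 1.2, 6.3]
width: 60.1
```

Emit:
{"name": "send_rows", "arguments": {"rows": [[0.001,0,0,0,-1],[0,0,0,0,-1],[0,0,0,0,-1]]}}

```text
t: 15.55
ee_pos: [541.6, 238.9, 110.6]
orientation: [3.132, -0.239, -0.004]
ft_force: [-7.1, 1.4, 7.9]
width: 59.6
```

Run:
```python
from h import *
d=snap('wrist','w8'); o=telemetry.get_obs(); print(o['t'],o['ft_force'],o['moment'],o['ee_pos'],o['width'])
im=cv2.convertScaleAbs(d['color'][130:330,180:460],alpha=1.4,beta=20)
cv2.imwrite('pics/w8z.png',cv2.resize(im,None,fx=2.8,fy=2.8,interpolation=cv2.INTER_CUBIC))
```

```text
15.6 [-7.50085246  1.88274153  7.53482102] [0.41959935 1.4517355  0.1160479 ] [541.60484793 238.95183109 110.65935302] 59.86913138212666
```

View pics/w8z.png

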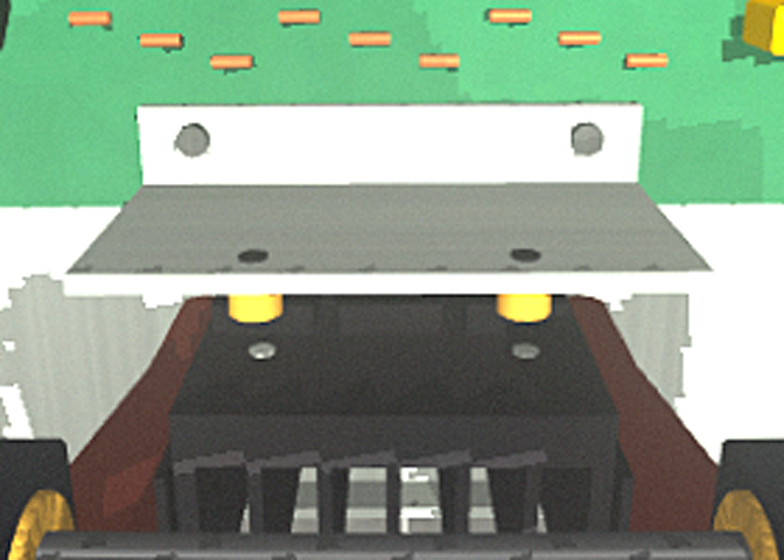

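Emit:
{"name": "send_rows", "arguments": {"rows": [[0.001,0,-0.0002,0,-1],[0,0,0,0,-1],[0.001,0,0,0,-1],[0,0,0,0,-1],[0,0,0,0,-1]]}}

```text
t: 16.1
ee_pos: [543.0, 238.7, 110.7]
orientation: [3.132, -0.238, -0.006]
ft_force: [-8.8, 4.2, 7.3]
width: 59.5
```

```bash
cat > m.py <<'E'
from h import *
import sys
tag=sys.argv[1]
d=snap('wrist',tag); o=telemetry.get_obs(); print(o['t'],o['ft_force'],o['ee_pos'],o['width'])
pickle.dump(o,open(f'pics/{tag}o.pkl','wb'))
im=cv2.convertScaleAbs(d['color'][200:300,230:410],alpha=2.2,beta=20)
cv2.imwrite(f'pics/{tag}z.png',cv2.resize(im,None,fx=4.4,fy=4.4,interpolation=cv2.INTER_CUBIC))
E
python3 m.py w9
```

```text
16.15 [-10.10798577   3.14493215   7.41417527] [542.98283064 238.73864561 110.66560588] 59.940758643550396
```

View pics/w9z.png

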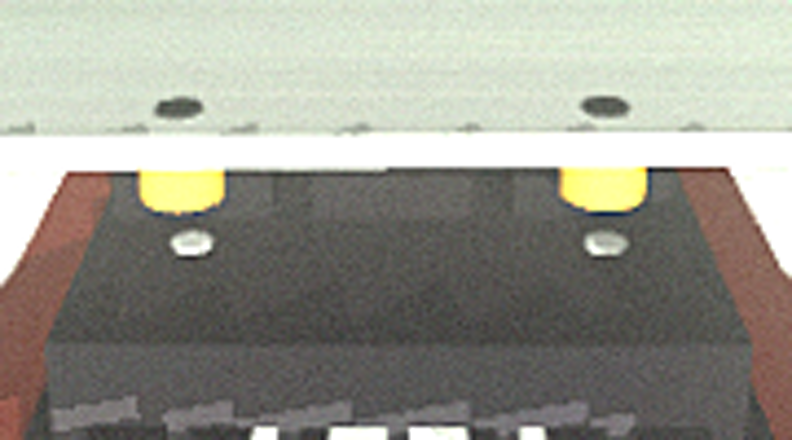

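```bash
cat > gap.py <<'E'
from h import *
o=telemetry.get_obs()
def gap(tag,F,bar,sink,row=None):
    d=load(tag); zs=83
    # world points, along push axis
    n=np.array([np.cos(-.149),np.sin(-.149),0])
    b=onz(d,[F(p) for p in bar],71)@n; s=onz(d,[F(p) for p in sink],zs)@n
    print(tag,'bar',b.round(1),'sink back',s.round(1),'gap',(b-s).round(1), 'row@58',None if row is None else (b.mean()-onz(d,[F(p) for p in row],58)@n).round(1))
gap('w7',lambda p:f(*p,(180,130),2.8),[(100,213),(680,213)],[(180,402),(608,402)],[(230,271),(550,271)])
gap('w8',lambda p:f(*p,(180,130),2.8),[(100,294),(680,294)],[(172,414),(614,414)],None)
gap('w9',lambda p:f(*p,(230,200),4.4),[(100,169),(680,169)],[(48,344),(750,344)],[(120,218),(680,218)])
E
python3 gap.py
```

```text
w7 bar [528.8 528.5] sink back [505.4 505.3] gap [23.3 23.2] row@58 [13.9 14. ]
w8 bar [528.7 528.4] sink back [516.6 516.4] gap [12.1 12. ] row@58 None
w9 bar [528.6 528.5] sink back [517.8 517.7] gap [10.8 10.8] row@58 [11.  11.2]
```

Image gap and TCP travel agree: the row is pushed back about 3 mm (6 N), and the remaining 4 N or so at the wrist is floor friction. It needs about 2 mm more.

Emit:
{"name": "send_rows", "arguments": {"rows": [[0.001,0,0,0,-1],[0,0,0,0,-1],[0.001,0,0,0,-1],[0,0,0,0,-1],[0,0,0,0,-1]]}}

```text
t: 16.65
ee_pos: [544.3, 238.5, 110.7]
orientation: [3.131, -0.238, -0.008]
ft_force: [-12.3, 4.2, 10.9]
width: 60.0
```

Emit:
{"name": "send_rows", "arguments": {"rows": [[0.0007,0,0,0,-1],[0,0,0,0,-1],[0,0,0,0,-1],[0,0,0,0,-1]]}}

```text
t: 17.05
ee_pos: [544.7, 238.5, 110.7]
orientation: [3.131, -0.238, -0.009]
ft_force: [-14.4, 5.0, 10.9]
width: 60.1
```

```bash
python3 m.py w10
```

```text
17.1 [-13.02847151   4.1809992   10.4402757 ] [544.67226992 238.48584298 110.70627697] 59.984656237159506
```

View pics/w10z.png

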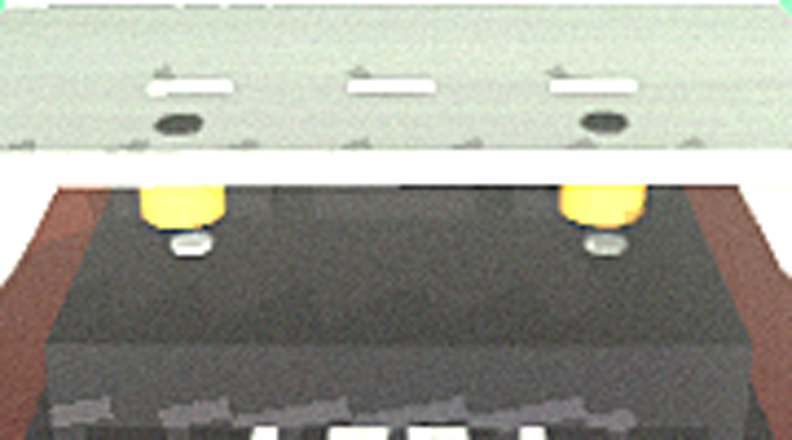

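```bash
cat >> gap.py <<'E'
gap('w10',lambda p:f(*p,(230,200),4.4),[(100,186),(680,186)],[(48,344),(750,344)],[(120,226),(680,226)])
R=cv2.Rodrigues(o['orientation'])[0]; print(R.round(4), o['ft_force']@R)
E
python3 gap.py|tail -5
```

```text
w9 bar [528.6 528.5] sink back [517.8 517.7] gap [10.8 10.8] row@58 [11.  11.2]
w10 bar [528.6 528.4] sink back [519.5 519.3] gap [9.1 9.1] row@58 [10.3 10.5]
[[ 9.885e-01 -1.514e-01 -6.000e-03]
 [-1.514e-01 -9.885e-01 -8.000e-04]
 [-5.800e-03  1.700e-03 -1.000e+00]] [-13.571669    -2.14359692 -10.36513259]
```

Emit:
{"name": "send_rows", "arguments": {"rows": [[0.0005,0,0,0,-1],[0,0,0,0,-1],[0,0,0,0,-1],[0,0,0,0,-1],[0,0,0,0,-1]]}}

```text
t: 17.6
ee_pos: [544.9, 238.5, 110.7]
orientation: [3.131, -0.238, -0.01]
ft_force: [-14.8, 4.2, 11.2]
width: 60.2
```

Emit:
{"name": "send_rows", "arguments": {"rows": [[0,0,0,0,-1],[0,0,0,0,-1],[0,0,0,0,-1],[0,0,0,0,-1],[0,0,0,0,-1]]}}

```text
t: 18.1
ee_pos: [545.0, 238.5, 110.7]
orientation: [3.131, -0.238, -0.01]
ft_force: [-13.7, 5.7, 12.3]
width: 60.0
```

```bash
python3 m.py w11
python3 - <<'E'
from h import *
s=snap('scene','s11')
cv2.imwrite('pics/s11z.png',cv2.resize(s['color'][125:225,365:465],(600,600),interpolation=3))
E
```

```text
18.15 [-14.97405577   5.03898727  11.53973112] [544.97218131 238.44373879 110.7075908 ] 59.82684183874496
```

View pics/w11z.png

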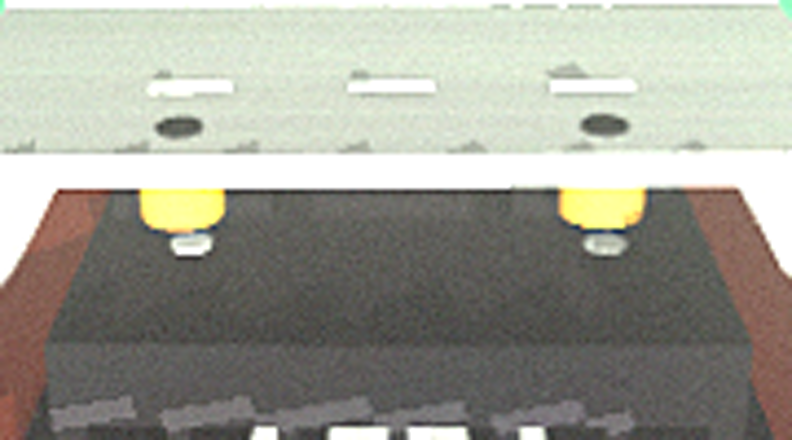

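View pics/s11z.png

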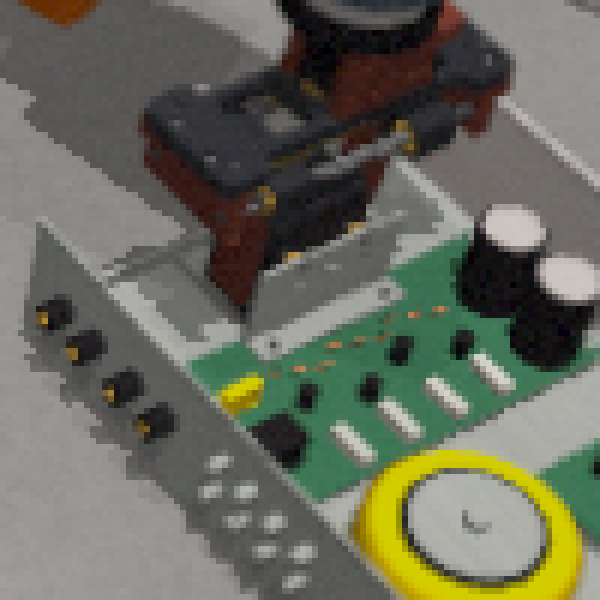

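The push is steady and three checks agree on a row travel of about 5 mm: the gap to the bar, the TCP travel, and the wrist force less friction. Handing in.

Run:
```python
from h import *
print(ctrl.close_job())
```

```text
the job is handed in; nothing more can be done
None
```

The heat sink is in its bay, held against the transistors with about 10 N, and I handed the job in at about 18 s of the 51 s allowed. I set it down about 9 mm short of the row and let go briefly so it stood on its own. Then I gripped it again near the height of the row, slid it against the transistors, and kept pushing.

**Last checks:**
- **Row travel:** the gap to the clamp bar in the image gives about 5.2 mm and the TCP travel gives about 5.0 mm. At 2 N per mm, that is about 10 N.
- **Wrist force:** it reads about 15.6 N along the push. Floor friction, 4 to 5 N while sliding before contact, accounts for roughly 4 to 6 N of that, so it agrees with about 10 N on the row.
- **Steadiness:** force and position held steady over the last half second.
- **Sideways fit:** the last measurement, just before touchdown, put it within 0.4 mm of centre between the tabs.

**Not ideal:**
- **Tilt:** under the push the tool leans about 0.3 degrees. I couldn't see whether the sink leans with it; the arm presses it down on the floor with about 11 N.
- **Row reading:** the row's own edge, partly hidden, gave a smaller travel of about 3.6 mm (about 7 N) one step before the end. I trusted the bar gap and TCP travel instead.
- **Bystanders:** the arm stayed clear of the other items on the bench, but I didn't measure their positions again at the end.

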